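# Clamp a fan-module bracket in the bench quick clamp

### The job

Set the aluminium bracket that carries the green board upright on the grey bed of the bench clamp, right in front of the orange pad and between the jaws, with its two flat sides facing them, and let go. Then squeeze the orange ratchet trigger against its handle again and again, letting it spring fully back each time, until the sliding jaw has pushed the bracket home against the fixed jaw and grips it firmly; stop once you feel the trigger stiffen, because too much squeezing bends the bracket. Move the jaw only by the trigger, let go of everything at the end, and leave the other things on the bench where they are.

Things in the scene. Friction and masses are not known exactly. Their poses are not given: they have to be found in the camera images.
- module_center (a point): Bracket to clamp: loose U of aluminium sheet, open upward, green circuit board inside; 60 mm long (its x), 44 mm wide over its two upright sides (its y), 50 mm high, 0.15 to 0.31 kg. Point at its centre, 25 mm above its underside; z up. Grip it across the 44 mm; either way round is right. A bracket of the same shape without a board is not wanted.
- module: The same bracket; origin at the centre of its underside.
- clamp: Dark-green bench quick clamp, base plate fixed to the bench; yaw varies. Origin at bench height below the middle of the bed's x. y: clamping direction, from sliding to fixed jaw; z up; x away from the bar. In mm here: bed top z = 20, x -35 to 35, y -55 to 70; bar along y at x = -80, top z = 118; head y 85 to 157, x -98 to -62, top z = 130.
- fixed_jaw (a point): Middle of the fixed jaw's face, at x = 0, y = 70, z = 53 mm of the clamp's frame, same axes. The jaw plate runs from x = -105 to 35 mm, up to z = 85 mm.
- bed (a point): Point on the top of the clamp's grey bed: at x = 0, y = 7.5, z = 20 mm of the clamp's frame, same axes. The bracket must stand within 17 mm of it in x, so that the pad meets it.
- pad_face (a point): Centre of the face of the square orange pad (34 x 34 mm, 33 mm above the bed) that presses on the bracket; axes as the clamp. The pad sits on a coil spring, 0.8 N per mm, in front of the sliding jaw. At the start its face is 94 to 108 mm from the fixed jaw's face.
- jaw: Sliding jaw with toothed bar and pad; plate 14 mm thick, inner face 48 mm behind the unpressed pad's face, top at z = 85 mm. Origin at bench height below the unpressed pad's face, axes as the clamp. A friction brake of about 12 N holds it wherever it is, so that it keeps what it grips.
- handle_grip (a point): Point in the fixed black handle, 58 mm along it from the bar's top. Axes as the clamp. Handle and trigger lean 32 degrees (0.55 rad) from vertical to the clamp's -x (robot's side): come down along them with the gripper tilted so, fingers closing along y. Handle 16 mm thick along y (outer face 8 mm to +y of the point), 24 mm wide, ends 27 mm beyond the point.
- lamp (a point): Middle of the lamp tube above handle and trigger, which blocks a vertical gripper there: 32 mm thick, 130 mm long along y, at x = -80, y = 140, z = 265 mm of the clamp's frame (axes as the clamp). Its thin post stands at x = -30, y = 235 mm.
- trigger_tip (a point): Centre of the orange crossbar (10 mm thick, 26 mm long) at the trigger's free end, beside the handle point. Crossbar and handle together measure 52 mm along y at rest, 36 mm squeezed home: the crossbar moves 16 mm towards the handle (+y), the handle stays still, so fingers centred 10 mm to -y of the handle point meet the handle last.
- trigger (a joint): Trigger angle: 0 at rest, 0.28 squeezed home; springs back. Its ratchet pulls the sliding jaw about 8 mm at each full squeeze: 7 to 11 are needed. The crossbar takes about 9 N while the jaw runs free, 1 N more for every 1.6 N of grip: 14 N gives about 7 N. Stop when it no longer goes home with 14 N: 5 N of grip is firm, 18 N bends the bracket.

How it is judged:
By the outcome, as a careful person would: the job done as asked, in the order asked, and still so for the second after the job is handed in, with the robot touching nothing.
It also fails if it takes over 72 s, if anything falls off the work surface, if the arm or the gripper's body presses on something with over 40 N, if the wrist force passes 120 N, or if a joint passes its speed limit or range.

### The arm

A 7-joint arm with a two-finger parallel gripper is mounted at the origin on the work surface. World frame = base frame: x ahead of the robot, y to its left, z up, the work surface at z = 0. Lengths are in m, angles in rad, forces in N, time in s.
With the tool pointing down it reaches from about 0.425 to 0.925 m from the base axis. Payload 6.8 kg.
Tool frame: the origin (TCP) lies on the centre line of the jaws, within the pads' length; the fingertips stand 19 mm ahead of it and the grasp point (between the pads) is the TCP (tcp_to_tips is the distance from the TCP to the fingertips, in m); x points along the fingers, y is the direction in which the jaws open and shut, and the axes are right-handed (so a half turn about x gives the same grasp; the last joint's range is limited). The gripper opens to 85 mm and grips with 20 to 120 N. Pads are 22 mm wide; open, the fingers measure 114 mm over their backs; the gripper's body (76 mm by 85 mm) begins 54 mm behind the grasp point. The pads swing forward as they close: fully open they stand 13 mm farther back than shut.
Start: joints at [1.177, 0.477, 0.022, 1.555, -0.011, 1.109, -0.083], TCP at [0.19, -0.648, 0.25] pointing down, gripper open.
Joint ranges: [-2.96, 2.96], [-0.34, 2.1], [-1.41, 1.46], [0.24, 2.44], [-1.37, 4.51], [0.17, 1.92], [-2.96, 2.96]. Speed limits (rad/s): [2.39, 2.39, 3.14, 3.14, 3.14, 3.14, 3.14].

### API

Orientations are given as a unit quaternion [w, x, y, z].
In Python, from station import get_obs, read_camera, hand_in, spot_in, cut_out, tcp_to_tips gives the robot as it stands.
- The arm moves only by the shell command python3 -m jog 'ROWS' [FORCE]. ROWS is JSON, a list of rows, each an object of numbers: "gripper": the closure, from 0 (fully open) to 1 (shut); "dx", "dy", "dz": the shift along the world's x, y, z in m; "rx", "ry", "rz": the turn, a rotation vector about the world's x, y, z in degrees. In form: [{"gripper": .., "dx": .., "dy": .., "dz": .., "rx": .., "ry": .., "rz": ..}, ...]. A call has 1 to 10 rows; each row is the pose to reach, as a shift and turn from the pose commanded when the call began; what a row does not reach only later rows make up. A row lasts 1/10 s, in which the tool goes at most 50 mm and 8.59 degrees, less where a joint would pass 70% of its speed; a pose out of reach is approached as far as the arm can. A call with a gripper value outside its range is refused whole. The fingers move at their own pace and stop on an object; FORCE is the grip in N (left out, the last holds). Time passes only in rows, so rows that repeat a pose let the fingers close. It gives the time, the measured TCP pose, the force and the opening at its end, in the units of the state.
- get_obs(): the state, without advancing time (a new reading comes with each control period).
- read_camera(name): name is "side" or "top"; returns a dict with "pixels" (384x512x3 uint8, blue, green, red), "range_z" (384x512 float32, m along the optical axis (not along the pixel's ray), 0 where there is no reading), "camera_matrix" (3x3 intrinsics, pixels), "cam_to_world" (4x4, takes a point from camera to world coordinates). Camera axes: x right, y down, z forward; pixel columns grow to the right and rows downward; lengths in m; the calibration is good to about 2 mm. A picture is of the moment at which its call begins.
- hand_in(): hands the job in, once; it reports no verdict.
Trained networks look in the newest picture that a camera, given by its name, has taken for a name from the list of things; names that differ only in an ending like _2 or _b are one class to them, and where a whole thing is asked for, a point or a joint stands for the part that bears it (a point fixed in the world has none). Each returns a list of dicts, best first, with "conf" (0 to 1); they miss things now and then, are a little off and sometimes report something else, mostly with a low value. They report only what shows in the picture. A call takes as long as a camera call.
- spot_in(camera, label): "box" ([centre column, centre row, width, height] in pixels, round what is visible of it).
- cut_out(camera, label): "mask" (384x512 bool, what is visible of it) and "box" ([centre column, centre row, width, height] in pixels, round what is visible of it).
The state is a dict: "t": time; "q": joint angles; "joint_vel": joint speeds; "joint_torque": joint torques, N m; "eef_pos": TCP position; "tool_rot": TCP orientation; "contact_force": force on the tool from outside, world axes, zero at the start; "torque": the same for the moment, N m; "gripper_width": opening from 0.0 (shut) to 1.0 (fully open).
Only numpy, scipy, OpenCV 4.12 (cv2) and the standard library are available. Lean on these libraries where they do the work, as an engineer would, in place of code of your own. Each camera call takes 0.05 s, during which the arm holds its last target. There are 200 camera calls.

## Working session

There is one attempt and no reset: what is moved stays moved. The work goes in short steps, Python scripts to look and compute and a shell command to move; the robot and the scene stay as the last step left them, time stands still between calls to the robot, and variables do not carry over. Pictures are saved under pics/ and viewed, about 8 in all and at most 12, crops included, and the job is handed in when it is done.

```bash
ls; mkdir -p pics
cat > h.py <<'E'
import numpy as np, cv2
from station import *
def pts(c,mask=None):
    z=c["range_z"]; K=c["camera_matrix"]; v,u=np.indices(z.shape)
    P=np.stack([(u-K[0,2])/K[0,0]*z,(v-K[1,2])/K[1,1]*z,z],-1)
    T=c["cam_to_world"]; W=P@T[:3,:3].T+T[:3,3]
    W[z==0]=np.nan
    return W
E
python3 - <<'E'
from h import *
print(get_obs()); print(tcp_to_tips)
ims=[]
for n in ("side","top"):
    c=read_camera(n); np.savez(f"{n}0.npz",**c)
    cv2.imwrite(f"pics/{n}0.png",cv2.resize(c["pixels"],(800,600)))
    print(n,c["cam_to_world"].round(3).tolist(),c["camera_matrix"].round(1).tolist())
    W=pts(c)
    for l in ("module","clamp","jaw","pad_face","handle_grip","trigger_tip","lamp","fixed_jaw","bed"):
        for d in cut_out(n,l)[:3]:
            w=W[d["mask"]]; print(l,round(d["conf"],2),np.round(d["box"]),np.nanmedian(w,0).round(3),np.nanmin(w,0).round(3),np.nanmax(w,0).round(3))
E
```

```text
pics
{'t': 0.0, 'q': array([ 1.17687966,  0.47779157,  0.02234212,  1.55645785, -0.01152141,
        1.1093476 , -0.08308802]), 'joint_vel': array([ 0.00068899,  0.00066726, -0.00034435,  0.00032262, -0.00028334,
       -0.00076338,  0.00048299]), 'joint_torque': array([-9.19411395e-04, -5.96454978e+01,  1.60706889e+00, -2.81194836e+01,
        1.24405359e-02,  9.37582925e-03, -1.78739805e-05]), 'eef_pos': array([ 0.19013863, -0.64706619,  0.24932877]), 'tool_rot': array([-0.10006632, -0.69976019, -0.10136457,  0.70003402]), 'contact_force': array([-0.55054366, -0.46628674,  0.15149519]), 'torque': array([ 0.02996045, -0.00049935,  0.00540677]), 'gripper_width': 0.9968696037143109}
0.019
side [[0.892, -0.247, 0.38, 0.272], [-0.453, -0.521, 0.723, -0.714], [0.019, -0.817, -0.577, 0.688], [0.0, 0.0, 0.0, 1.0]] [[354.4, 0.0, 256.6], [0.0, 354.4, 198.4], [0.0, 0.0, 1.0]]
module 0.63 [237. 208.  52.  54.] [ 0.577 -0.011  0.071] [ 0.521 -0.07   0.007] [0.685 0.17  0.119]
module 0.62 [288. 313.  30.  36.] [ 0.562 -0.315  0.036] [ 0.53  -0.338 -0.003] [ 0.62  -0.262  0.051]
module 0.37 [234.
[... 1317 characters left out ...]
08] [0.736 0.435 0.284]
jaw 0.59 [198. 194.  81.  51.] [0.569 0.009 0.087] [ 0.526 -0.025  0.006] [0.668 0.166 0.121]
jaw 0.2 [170. 190. 189.  96.] [0.6   0.117 0.013] [ 0.472 -0.096 -0.008] [0.736 0.405 0.284]
handle_grip 0.56 [168. 188. 190.  96.] [0.601 0.118 0.013] [ 0.475 -0.096 -0.005] [0.735 0.415 0.284]
trigger_tip 0.53 [143. 209.   7.  10.] [0.546 0.189 0.171] [0.534 0.184 0.162] [0.558 0.197 0.178]
lamp 0.74 [168. 189. 194.  94.] [0.6   0.116 0.013] [ 0.472 -0.096 -0.004] [0.735 0.362 0.284]
fixed_jaw 0.55 [170. 191. 192.  98.] [0.6   0.119 0.013] [ 0.472 -0.096 -0.004] [0.736 0.435 0.284]
bed 0.77 [167. 188. 189.  98.] [0.601 0.117 0.013] [ 0.475 -0.093 -0.005] [0.735 0.353 0.284]
```

View pics/top0.png

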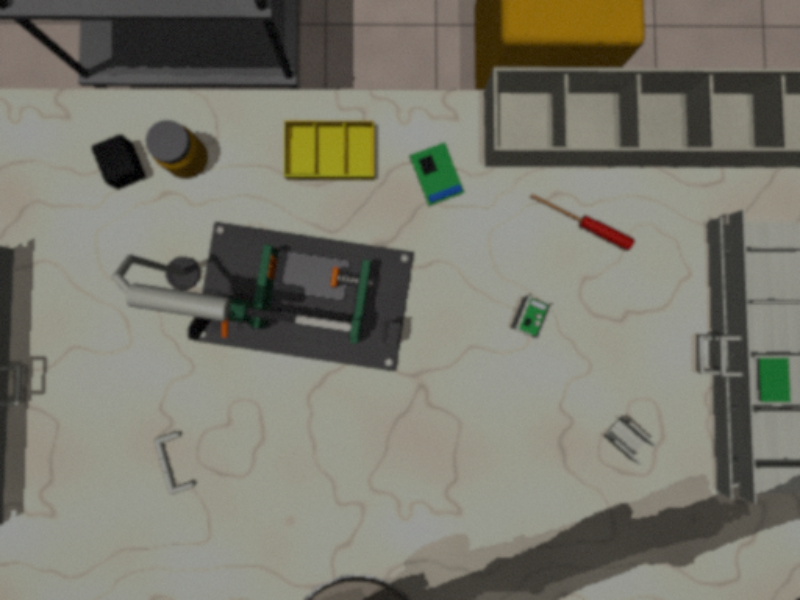

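View pics/side0.png

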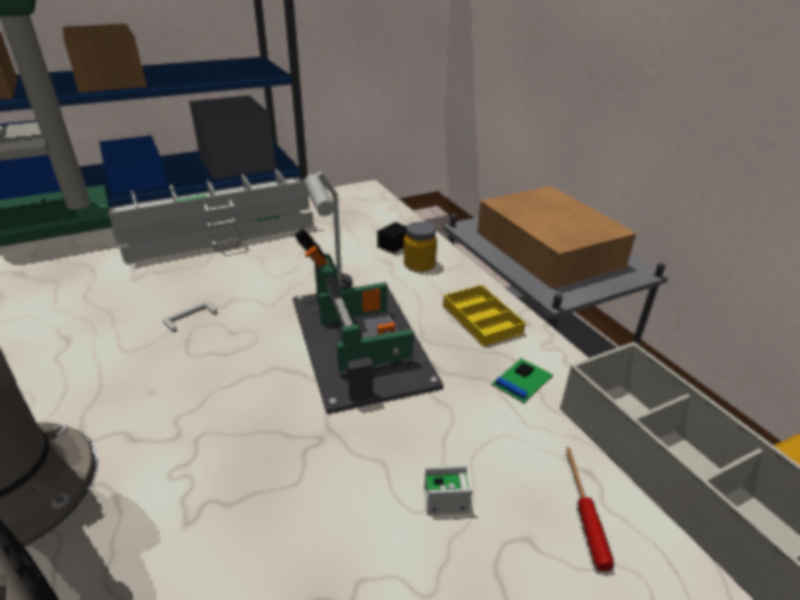

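Top view: the wanted module (with board) is at about (530,315) in the 800x600 picture. The clamp is at (300,295) with its y axis pointing left (+y world) and a yaw of about -8°. The lamp tube is at (175,300) and the orange trigger tip at (225,328). The side view agrees: module at (447,490), and the empty bracket is outside it. Next I measure precisely.

Run:
```python
from h import *
c=dict(np.load("top0.npz")); W=pts(c); im=c["pixels"]
x,y,z=np.moveaxis(W,-1,0)
# module
m=(z>0.012)&(abs(x-.563)<.06)&(abs(y+.302)<.06)
for lo in(.012,.03,.044):
    mm=m&(z>lo); r=cv2.minAreaRect((W[mm][:,:2]*1000).astype(np.float32)); print("mod",lo,mm.sum(),r, z[mm].max())
s=dict(np.load("side0.npz")); Ws=pts(s); zs=Ws[...,2]
ms=(zs>0.012)&(abs(Ws[...,0]-.563)<.06)&(abs(Ws[...,1]+.302)<.06)
print("side mod",cv2.minAreaRect((Ws[ms][:,:2]*1000).astype(np.float32)),zs[ms].max())
# heights map of clamp: jaws by colour
b,g,r=[im[...,i].astype(int) for i in range(3)]
green=(g>r+8)&(g>b-5)
reg=(x>.44)&(x<.76)&(y>-.1)&(y<.3)
J=reg&(z>.079)&(z<.092)&green
n,L,st,ce=cv2.connectedComponentsWithStats(J.astype(np.uint8))
for i in range(1,n):
    if st[i,4]>15:
        p=W[L==i]; vx=cv2.fitLine((p[:,:2]*1000).astype(np.float32),cv2.DIST_L2,0,.1,.1).ravel()
        print("jaw",st[i,4],p.mean(0).round(4),p.min(0).round(3),p.max(0).round(3),"yaw",np.degrees(np.arctan2(vx[1],vx[0])))
B=reg&(z>.110)&(z<.124)
p=W[B]; print("bar pts",B.sum())
base=reg&(z>-.004)&(z<.016)&(np.maximum(np.maximum(r,g),b)<85)
n,L,st,ce=cv2.connectedComponentsWithStats(base.astype(np.uint8)); i=1+np.argmax(st[1:,4])
print("base",cv2.minAreaRect((W[L==i][:,:2]*1000).astype(np.float32)),np.median(z[L==i]))
o=reg&(r>g+35)&(r>b+35)
n,L,st,ce=cv2.connectedComponentsWithStats(o.astype(np.uint8))
for i in range(1,n):
    if st[i,4]>6: print("orange",st[i,4],ce[i].round(1),np.median(W[L==i],0).round(4),W[L==i].min(0).round(3),W[L==i].max(0).round(3))
T=(x>.44)&(x<.76)&(y>0)&(y<.4)&(z>.26)
print("lamp",cv2.minAreaRect((W[T][:,:2]*1000).astype(np.float32)),np.percentile(z[T],[50,95]))
crop=np.hstack([cv2.resize(im[165:235,110:280],None,fx=3.3,fy=3.3,interpolation=2),cv2.resize(im[180:225,315:360],(231,231),interpolation=2)])
cv2.imwrite("pics/crop1.png",crop); print(crop.shape)
```

```text
mod 0.012 426 ((565.7213745117188, -302.28228759765625), (45.635459899902344, 59.931854248046875), 67.62510681152344) 0.05424881726153474
mod 0.03 390 ((565.5941772460938, -302.64593505859375), (44.824302673339844, 59.93290710449219), 67.681884765625) 0.05424881726153474
mod 0.044 95 ((565.3388671875, -302.76922607421875), (44.7749137878418, 59.92131423950195), 67.16864013671875) 0.05424881726153474
side mod ((566.4215087890625, -305.5635681152344), (46.97245788574219, 60.31474304199219), 66.79254913330078) 0.0514539077431152
jaw 242 [0.6302 0.1533 0.0839] [0.579 0.139 0.079] [0.683 0.169 0.089] yaw -8.47398
jaw 208 [ 0.6101 -0.0106  0.084 ] [ 0.561 -0.023  0.079] [0.66  0.002 0.088] yaw -8.768771
jaw 41 [0.5562 0.1644 0.0838] [0.546 0.158 0.079] [0.564 0.172 0.089] yaw 15.564996
jaw 20 [0.5273 0.0014 0.0845] [ 0.523 -0.006  0.081] [0.536 0.007 0.09 ] yaw -59.52914
bar pts 414
base ((604.8992919921875, 94.44889068603516), (368.05609130859375, 213.73170471191406), 81.60546112060547) 0.011355652851644527
orange 53 [213.6 176.9] [0.6321 0.0347 0.0691] [0.617 0.03  0.049] [0.648 0.042 0.073]
orange 44 [143.3 210.1] [0.5461 0.1885 0.1711] [0.534 0.184 0.163] [0.558 0.195 0.178]
lamp ((584.5213623046875, 237.28689575195312), (159.00135803222656, 44.9072380065918), 74.70176696777344) [0.27735502 0.28134856]
(231, 792, 3)
```

View pics/crop1.png

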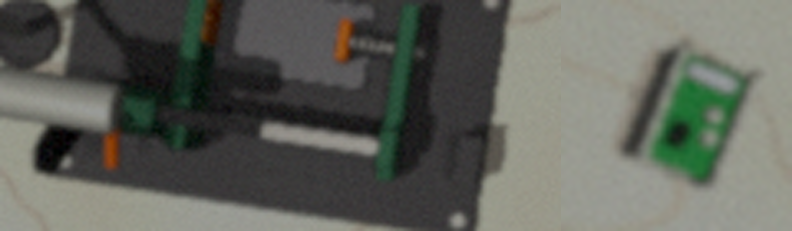

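Run:
```python
from h import *
from scipy.spatial.transform import Rotation as R
c=dict(np.load("top0.npz")); W=pts(c); x,y,z=np.moveaxis(W,-1,0); im=c["pixels"].astype(int); b,g,r=np.moveaxis(im,-1,0)
a=np.radians(-8.5); ex=np.array([np.cos(a),np.sin(a)]); ey=np.array([-np.sin(a),np.cos(a)])
u=W[...,:2]@ex; v=W[...,:2]@ey
for n,m in dict(fixed=(abs(v-.245)<.02)&(u>.555)&(u<.67)&(z>.079)&(z<.092), fixedall=(abs(v-.245)<.02)&(u>.45)&(u<.70)&(z>.075)&(z<.095),slid=(abs(v-.08)<.02)&(u>.45)&(u<.70)&(z>.075)&(z<.095),
  bar=(v>.1)&(v<.22)&(z>.108)&(z<.128)&(u>.5)&(u<.6), bed=(v>.12)&(v<.23)&(u>.56)&(u<.68)&(z>.014)&(z<.03)&(g>85),
  pad=(abs(v-.128)<.02)&(abs(u-.62)<.025)&(r>g+30)&(z>.06),tip=(abs(u-.512)<.03)&(abs(v-.267)<.02)&(r>g+30), head=(v>.24)&(v<.34)&(z>.122)&(z<.138)&(u<.58)&(u>.5)).items():
  print(n,m.sum(),"u",np.percentile(u[m],[2,50,98]).round(4),"v",np.percentile(v[m],[2,50,98]).round(4),"z",np.percentile(z[m],[5,50,95]).round(4))
s=dict(np.load("side0.npz")); W=pts(s); z=W[...,2]; u=W[...,:2]@ex; v=W[...,:2]@ey; b,g,r=np.moveaxis(s["pixels"].astype(int),-1,0)
for n,m in dict(slid=(abs(v-.08)<.02)&(u>.45)&(u<.70)&(z>.03)&(z<.095),pad=(abs(v-.128)<.02)&(abs(u-.62)<.025)&(r>g+40)&(z>.03),fix=(abs(v-.24)<.015)&(u>.57)&(u<.67)&(z>.03)&(z<.09),tip=(abs(u-.512)<.03)&(abs(v-.267)<.02)&(r>g+40),hand=(abs(u-.51)<.05)&(v>.285)&(v<.34)&(z>.14)&(z<.22)&(r<70)).items():
  print("S",n,m.sum(),"u",np.percentile(u[m],[2,50,98]).round(4),"v",np.percentile(v[m],[2,50,98]).round(4),"z",np.percentile(z[m],[5,50,95]).round(4)) if m.any() else 0
o=get_obs(); M=R.from_quat(np.roll(o["tool_rot"],-1)).as_matrix(); print(M.round(3)); print("tool y az",np.degrees(np.arctan2(M[1,1],M[0,1])))
```

```text
fixed 243 u [0.5573 0.6056 0.6528] v [0.2367 0.2442 0.2521] z [0.0805 0.0839 0.0871]
fixedall 337 u [0.5193 0.591  0.6525] v [0.2363 0.2439 0.2536] z [0.0783 0.0837 0.0874]
slid 235 u [0.5185 0.5999 0.6521] v [0.0731 0.0796 0.0866] z [0.0806 0.0839 0.0871]
bar 234 u [0.5347 0.5404 0.5462] v [0.1026 0.1609 0.2161] z [0.112  0.1149 0.1185]
bed 469 u [0.5905 0.6187 0.6514] v [0.1234 0.1686 0.2141] z [0.0166 0.0196 0.0223]
pad 52 u [0.6043 0.6198 0.6354] v [0.1249 0.1293 0.1349] z [0.0639 0.0691 0.072 ]
tip 50 u [0.5004 0.5116 0.5238] v [0.264  0.2677 0.2737] z [0.1638 0.1709 0.1761]
head 148 u [0.5241 0.5415 0.5581] v [0.2538 0.2647 0.2765] z [0.1246 0.1284 0.1314]
S slid 792 u [0.5171 0.5874 0.6514] v [0.0682 0.0716 0.0813] z [0.0344 0.0648 0.0848]
S pad 45 u [0.6053 0.6206 0.6361] v [0.121  0.1238 0.1312] z [0.0598 0.0657 0.0692]
S fix 428 u [0.5725 0.6123 0.6551] v [0.2319 0.2356 0.247 ] z [0.0335 0.0616 0.0831]
S tip 61 u [0.5045 0.5222 0.5354] v [0.2603 0.2671 0.2751] z [0.1364 0.1602 0.1725]
S hand 103 u [0.4942 0.5096 0.5369] v [0.2954 0.2992 0.3075] z [0.1477 0.1756 0.1929]
[[ 0.     0.282 -0.959]
 [-0.    -0.959 -0.282]
 [-1.     0.    -0.   ]]
tool y az -73.6240289922689
```

```bash
python3 -m jog '[{"gripper":0,"dx":0.19,"dy":0.17,"dz":-0.07,"rz":-19.4},{"gripper":0,"dx":0.19,"dy":0.17,"dz":-0.07,"rz":-19.4},{"gripper":0,"dx":0.19,"dy":0.17,"dz":-0.07,"rz":-19.4},{"gripper":0,"dx":0.19,"dy":0.17,"dz":-0.07,"rz":-19.4},{"gripper":0,"dx":0.19,"dy":0.17,"dz":-0.07,"rz":-19.4},{"gripper":0,"dx":0.3755,"dy":0.3445,"dz":-0.13,"rz":-38.8},{"gripper":0,"dx":0.3755,"dy":0.3445,"dz":-0.13,"rz":-38.8},{"gripper":0,"dx":0.3755,"dy":0.3445,"dz":-0.13,"rz":-38.8},{"gripper":0,"dx":0.3755,"dy":0.3445,"dz":-0.13,"rz":-38.8},{"gripper":0,"dx":0.3755,"dy":0.3445,"dz":-0.13,"rz":-38.8}]' 20
python3 -m jog '[{"gripper":0,"dx":0},{"gripper":0,"dx":0}]'
```

```text
$[0]: bad value
$[0]: bad value
```

```bash
python3 -m jog '[{"gripper":0.0,"dx":0.0,"dy":0.0,"dz":0.0,"rx":0.0,"ry":0.0,"rz":0.0}]'
```

```text
t: 1.1
eef_pos: [0.1903, -0.6476, 0.2503]
tool_rot: [-0.101, -0.7, -0.101, 0.7]
contact_force: [0.0, 1.0, -0.4]
gripper_width: 0.998
```

```bash
python3 -m jog '[{"gripper":0,"dx":0.19,"dy":0.17,"dz":-0.07,"rx":0,"ry":0,"rz":-19.4},{"gripper":0,"dx":0.19,"dy":0.17,"dz":-0.07,"rx":0,"ry":0,"rz":-19.4},{"gripper":0,"dx":0.19,"dy":0.17,"dz":-0.07,"rx":0,"ry":0,"rz":-19.4},{"gripper":0,"dx":0.19,"dy":0.17,"dz":-0.07,"rx":0,"ry":0,"rz":-19.4},{"gripper":0,"dx":0.19,"dy":0.17,"dz":-0.07,"rx":0,"ry":0,"rz":-19.4},{"gripper":0,"dx":0.3755,"dy":0.3445,"dz":-0.13,"rx":0,"ry":0,"rz":-38.8},{"gripper":0,"dx":0.3755,"dy":0.3445,"dz":-0.13,"rx":0,"ry":0,"rz":-38.8},{"gripper":0,"dx":0.3755,"dy":0.3445,"dz":-0.13,"rx":0,"ry":0,"rz":-38.8},{"gripper":0,"dx":0.3755,"dy":0.3445,"dz":-0.13,"rx":0,"ry":0,"rz":-38.8},{"gripper":0,"dx":0.3755,"dy":0.3445,"dz":-0.13,"rx":0,"ry":0,"rz":-38.8}]' 20
python3 -c "
from h import *
print(get_obs()['q'].round(3),get_obs()['eef_pos'])"
```

```text
t: 2.1
eef_pos: [0.5488, -0.319, 0.1261]
tool_rot: [-0.137, 0.694, -0.138, -0.693]
contact_force: [0.4, -0.4, 0.3]
gripper_width: 0.998
[ 0.388  0.545  0.055  1.763 -0.038  0.834 -1.501] [ 0.54879644 -0.31898922  0.12611592]
```

```bash
python3 -m jog '[{"gripper":0,"dx":0,"dy":0,"dz":0,"rx":0,"ry":0,"rz":0},{"gripper":0,"dx":0,"dy":0,"dz":0,"rx":0,"ry":0,"rz":0}]'
python3 -c "
from h import *
from scipy.spatial.transform import Rotation as R
o=get_obs();M=R.from_quat(np.roll(o['tool_rot'],-1)).as_matrix();print(M.round(3),np.degrees(np.arctan2(M[1,1],M[0,1])))"
```

```text
t: 2.3
eef_pos: [0.5484, -0.3187, 0.1258]
tool_rot: [0.136, -0.694, 0.136, 0.694]
contact_force: [-0.3, -1.1, 0.1]
gripper_width: 0.999
[[-0.    -0.378 -0.926]
 [ 0.001 -0.926  0.378]
 [-1.    -0.     0.001]] -112.21715864601913
```

```bash
python3 -m jog '[{"gripper":0,"dx":0.017,"dy":0.0155,"dz":0,"rx":0,"ry":0,"rz":0},{"gripper":0,"dx":0.017,"dy":0.0155,"dz":-0.03,"rx":0,"ry":0,"rz":0},{"gripper":0,"dx":0.017,"dy":0.0155,"dz":-0.06,"rx":0,"ry":0,"rz":0},{"gripper":0,"dx":0.017,"dy":0.0155,"dz":-0.09,"rx":0,"ry":0,"rz":0},{"gripper":0,"dx":0.017,"dy":0.0155,"dz":-0.09,"rx":0,"ry":0,"rz":0}]'
python3 -m jog '[{"gripper":0.6,"dx":0,"dy":0,"dz":0,"rx":0,"ry":0,"rz":0},{"gripper":0.6,"dx":0,"dy":0,"dz":0,"rx":0,"ry":0,"rz":0},{"gripper":0.6,"dx":0,"dy":0,"dz":0,"rx":0,"ry":0,"rz":0},{"gripper":0.6,"dx":0,"dy":0,"dz":0,"rx":0,"ry":0,"rz":0},{"gripper":0.6,"dx":0,"dy":0,"dz":0,"rx":0,"ry":0,"rz":0},{"gripper":0.6,"dx":0,"dy":0,"dz":0,"rx":0,"ry":0,"rz":0},{"gripper":0.6,"dx":0,"dy":0,"dz":0,"rx":0,"ry":0,"rz":0},{"gripper":0.6,"dx":0,"dy":0,"dz":0,"rx":0,"ry":0,"rz":0}]' 20
```

```text
t: 2.8
eef_pos: [0.5603, -0.3057, 0.0329]
tool_rot: [0.139, -0.691, 0.138, 0.696]
contact_force: [0.2, -0.1, -0.1]
gripper_width: 1.002
t: 3.6
eef_pos: [0.5657, -0.3055, 0.0385]
tool_rot: [-0.137, 0.695, -0.138, -0.692]
contact_force: [-0.7, 0.4, 7.4]
gripper_width: 0.514
```

```bash
python3 -m jog '[{"gripper":0.6,"dx":0,"dy":0,"dz":0.03,"rx":0,"ry":0,"rz":0},{"gripper":0.6,"dx":0,"dy":0,"dz":0.07,"rx":0,"ry":0,"rz":0},{"gripper":0.6,"dx":0,"dy":0.02,"dz":0.11,"rx":0,"ry":0,"rz":0},{"gripper":0.6,"dx":0.01,"dy":0.065,"dz":0.13,"rx":0,"ry":0,"rz":2},{"gripper":0.6,"dx":0.02,"dy":0.11,"dz":0.13,"rx":0,"ry":0,"rz":4},{"gripper":0.6,"dx":0.03,"dy":0.155,"dz":0.13,"rx":0,"ry":0,"rz":6},{"gripper":0.6,"dx":0.04,"dy":0.2,"dz":0.13,"rx":0,"ry":0,"rz":8},{"gripper":0.6,"dx":0.05,"dy":0.245,"dz":0.13,"rx":0,"ry":0,"rz":10},{"gripper":0.6,"dx":0.06,"dy":0.29,"dz":0.13,"rx":0,"ry":0,"rz":12},{"gripper":0.6,"dx":0.07,"dy":0.33,"dz":0.13,"rx":0,"ry":0,"rz":13.9}]'
python3 -m jog '[{"gripper":0.6,"dx":0,"dy":0,"dz":0,"rx":0,"ry":0,"rz":0},{"gripper":0.6,"dx":0,"dy":0,"dz":0,"rx":0,"ry":0,"rz":0}]'
python3 -c "
from h import *
from scipy.spatial.transform import Rotation as R
o=get_obs();M=R.from_quat(np.roll(o['tool_rot'],-1)).as_matrix();print(M.round(3),np.degrees(np.arctan2(M[1,1],M[0,1])),o['q'],o['contact_force'])"
```

```text
t: 4.6
eef_pos: [0.6342, 0.0277, 0.1668]
tool_rot: [-0.052, 0.705, -0.052, -0.705]
contact_force: [0.7, 0.1, -2.8]
gripper_width: 0.515
t: 4.8
eef_pos: [0.6341, 0.0265, 0.1664]
tool_rot: [0.052, -0.705, 0.052, 0.705]
contact_force: [0.5, -1.3, -2.2]
gripper_width: 0.514
[[-0.    -0.145 -0.989]
 [ 0.    -0.989  0.145]
 [-1.    -0.     0.   ]] -98.35866858588633 [-0.09915657  0.49721479 -0.05538955  1.72992165  0.03323231  0.91553507
 -1.88479298] [ 0.4943155  -1.32886455 -2.2436234 ]
```

```bash
python3 -m jog '[{"gripper":0.6,"dx":0.006,"dy":0.04,"dz":0,"rx":0,"ry":0,"rz":0},{"gripper":0.6,"dx":0.006,"dy":0.061,"dz":-0.02,"rx":0,"ry":0,"rz":0},{"gripper":0.6,"dx":0.006,"dy":0.061,"dz":-0.02,"rx":0,"ry":0,"rz":0},{"gripper":0.6,"dx":0.006,"dy":0.061,"dz":-0.02,"rx":0,"ry":0,"rz":0}]'
python3 - <<'E'
from h import *
c=read_camera("side"); W=pts(c); im=c["pixels"]
cv2.imwrite("pics/s2.png",cv2.resize(im[100:260,160:340],(720,640))[:600])
o=get_obs(); p=o["eef_pos"]; d=W-p
a=np.radians(-8.5); ex=np.array([np.cos(a),np.sin(a)]); ey=np.array([-np.sin(a),np.cos(a)])
du=d[...,:2]@ex; dv=d[...,:2]@ey; dz=d[...,2]
print(p,(p[:2]@ex,p[:2]@ey))
m=(abs(du)<.045)&(abs(dv)<.035)&(dz<.03)&(dz>-.048)
print(m.sum(),np.percentile(du[m],[2,50,98]),np.percentile(dv[m],[2,50,98]),np.percentile(dz[m],[1,2,50,98]))
E
```

```text
t: 5.2
eef_pos: [0.6397, 0.0843, 0.1458]
tool_rot: [0.052, -0.705, 0.054, 0.706]
contact_force: [0.6, -0.8, -1.9]
gripper_width: 0.516
[0.64030564 0.08340727 0.14641806] (np.float64(0.6209440534471588), np.float64(0.17713431026000145))
416 [-0.03004467 -0.01122715  0.02748602] [-0.03402362 -0.02180331  0.02397797] [-0.04016634 -0.03966256 -0.0081364   0.02621894]
```

View pics/s2.png

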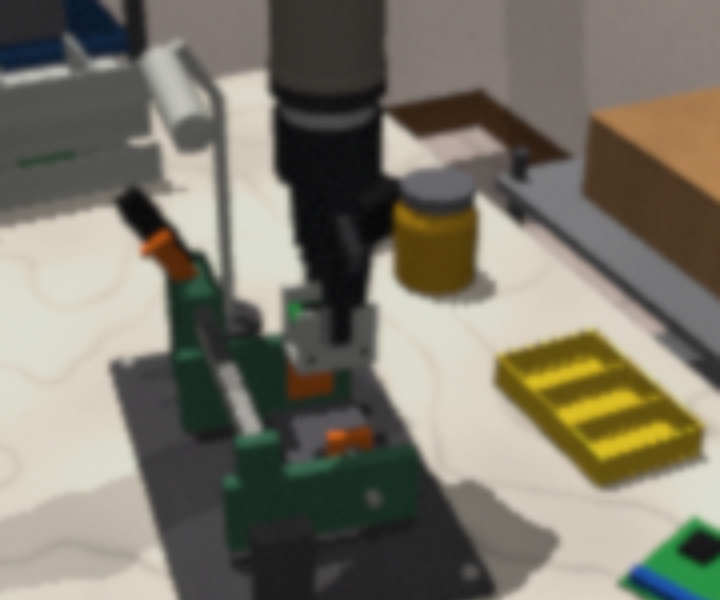

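The picture shows the bracket hanging level in the gripper (330,340), between the pad (350,440) and the fixed jaw. Its underside is about 40 mm below the TCP. I lower it now.

```bash
python3 -m jog '[{"gripper":0.6,"dx":0.0005,"dy":0.0045,"dz":0,"rx":0,"ry":0,"rz":0},{"gripper":0.6,"dx":0.0005,"dy":0.0045,"dz":-0.02,"rx":0,"ry":0,"rz":0},{"gripper":0.6,"dx":0.0005,"dy":0.0045,"dz":-0.04,"rx":0,"ry":0,"rz":0},{"gripper":0.6,"dx":0.0005,"dy":0.0045,"dz":-0.06,"rx":0,"ry":0,"rz":0},{"gripper":0.6,"dx":0.0005,"dy":0.0045,"dz":-0.075,"rx":0,"ry":0,"rz":0},{"gripper":0.6,"dx":0.0005,"dy":0.0045,"dz":-0.08,"rx":0,"ry":0,"rz":0},{"gripper":0.6,"dx":0.0005,"dy":0.0045,"dz":-0.08,"rx":0,"ry":0,"rz":0}]'
python3 -m jog '[{"gripper":0.6,"dx":0,"dy":0,"dz":-0.0015,"rx":0,"ry":0,"rz":0},{"gripper":0.6,"dx":0,"dy":0,"dz":-0.003,"rx":0,"ry":0,"rz":0},{"gripper":0.6,"dx":0,"dy":0,"dz":-0.003,"rx":0,"ry":0,"rz":0}]'
python3 -m jog '[{"gripper":0.6,"dx":0,"dy":0,"dz":-0.001,"rx":0,"ry":0,"rz":0},{"gripper":0.6,"dx":0,"dy":0,"dz":-0.0015,"rx":0,"ry":0,"rz":0}]'
```

```text
t: 5.95
eef_pos: [0.6407, 0.09, 0.066]
tool_rot: [0.053, -0.705, 0.053, 0.705]
contact_force: [0.1, 0.6, -3.0]
gripper_width: 0.509
t: 6.25
eef_pos: [0.6412, 0.0906, 0.0639]
tool_rot: [-0.053, 0.705, -0.052, -0.705]
contact_force: [0.3, 0.1, -1.9]
gripper_width: 0.512
t: 6.45
eef_pos: [0.641, 0.0906, 0.062]
tool_rot: [-0.053, 0.705, -0.053, -0.705]
contact_force: [-0.2, -0.7, -1.3]
gripper_width: 0.512
```

```bash
python3 -m jog '[{"gripper":0.6,"dx":0,"dy":-0.002,"dz":-0.001,"rx":0,"ry":0,"rz":0},{"gripper":0.6,"dx":0,"dy":-0.002,"dz":-0.0015,"rx":0,"ry":0,"rz":0}]'
python3 -m jog '[{"gripper":0.6,"dx":0,"dy":0,"dz":-0.001,"rx":0,"ry":0,"rz":0},{"gripper":0.6,"dx":0,"dy":0,"dz":-0.001,"rx":0,"ry":0,"rz":0}]'
```

```text
t: 6.65
eef_pos: [0.6408, 0.088, 0.0602]
tool_rot: [0.053, -0.705, 0.053, 0.705]
contact_force: [-0.5, 0.5, -2.6]
gripper_width: 0.512
t: 6.85
eef_pos: [0.6407, 0.0885, 0.0591]
tool_rot: [0.053, -0.705, 0.053, 0.705]
contact_force: [0.4, 0.7, -1.7]
gripper_width: 0.513
```

```bash
python3 -m jog '[{"gripper":0.6,"dx":0,"dy":0,"dz":-0.001,"rx":0,"ry":0,"rz":0},{"gripper":0.6,"dx":0,"dy":0,"dz":-0.001,"rx":0,"ry":0,"rz":0}]'
python3 -m jog '[{"gripper":0.6,"dx":0,"dy":0,"dz":-0.001,"rx":0,"ry":0,"rz":0},{"gripper":0.6,"dx":0,"dy":0,"dz":-0.001,"rx":0,"ry":0,"rz":0}]'
```

```text
t: 7.05
eef_pos: [0.641, 0.0886, 0.0586]
tool_rot: [-0.053, 0.705, -0.053, -0.705]
contact_force: [-0.8, 0.2, 0.6]
gripper_width: 0.51
t: 7.25
eef_pos: [0.6409, 0.0886, 0.0585]
tool_rot: [-0.053, 0.705, -0.053, -0.705]
contact_force: [-4.3, -0.9, 8.3]
gripper_width: 0.512
```

```bash
python3 -m jog '[{"gripper":0.6,"dx":0,"dy":0,"dz":0.001,"rx":0,"ry":0,"rz":0},{"gripper":0.42,"dx":0,"dy":0,"dz":0.001,"rx":0,"ry":0,"rz":0},{"gripper":0.36,"dx":0,"dy":0,"dz":0.001,"rx":0,"ry":0,"rz":0},{"gripper":0.36,"dx":0,"dy":0,"dz":0.001,"rx":0,"ry":0,"rz":0},{"gripper":0.36,"dx":0,"dy":0,"dz":0.001,"rx":0,"ry":0,"rz":0}]'
python3 -m jog '[{"gripper":0.36,"dx":0,"dy":0,"dz":0.01,"rx":0,"ry":0,"rz":0},{"gripper":0.36,"dx":0,"dy":0,"dz":0.03,"rx":0,"ry":0,"rz":0},{"gripper":0.36,"dx":0,"dy":0,"dz":0.06,"rx":0,"ry":0,"rz":0},{"gripper":0.36,"dx":0,"dy":0,"dz":0.1,"rx":0,"ry":0,"rz":0},{"gripper":0.36,"dx":-0.05,"dy":0,"dz":0.14,"rx":0,"ry":0,"rz":0},{"gripper":0.36,"dx":-0.1,"dy":0,"dz":0.17,"rx":0,"ry":0,"rz":0},{"gripper":0.36,"dx":-0.13,"dy":0,"dz":0.19,"rx":0,"ry":0,"rz":0},{"gripper":0.36,"dx":-0.15,"dy":0,"dz":0.19,"rx":0,"ry":0,"rz":0}]'
python3 - <<'E'
from h import *
a=np.radians(-8.5); ex=np.array([np.cos(a),np.sin(a)]); ey=np.array([-np.sin(a),np.cos(a)])
for n in("top","side"):
    c=read_camera(n); W=pts(c); np.savez(n+"1.npz",**c)
    du=W[...,:2]@ex-.62; dv=W[...,:2]@ey-.166; z=W[...,2]
    m=(abs(du)<.045)&(dv>-.025)&(dv<.062)&(z>.03)&(z<.09)
    print(n,m.sum(),du[m].min() if m.any() else 0,cv2.minAreaRect((np.stack([du[m],dv[m]],-1)*1000).astype(np.float32)),np.percentile(z[m],98))
    cv2.imwrite(f"pics/{n}3.png",cv2.resize(c["pixels"][130:260,130:310],(720,520)))
E
```

```text
t: 7.75
eef_pos: [0.6409, 0.0886, 0.0583]
tool_rot: [-0.053, 0.705, -0.053, -0.705]
contact_force: [-0.2, 0.2, -0.4]
gripper_width: 0.64
t: 8.55
eef_pos: [0.4899, 0.089, 0.2521]
tool_rot: [-0.053, 0.707, -0.052, -0.703]
contact_force: [0.7, -0.3, -0.2]
gripper_width: 0.639
top 418 -0.029793127051599533 ((-0.19846534729003906, 17.15882682800293), (59.39921569824219, 44.68598556518555), 0.3095884919166565) 0.07156600363072609
side 333 -0.02932177234658262 ((0.9755382537841797, 14.49150562286377), (49.28105163574219, 60.585147857666016), 89.9879150390625) 0.0691060951402296
```

View pics/side3.png

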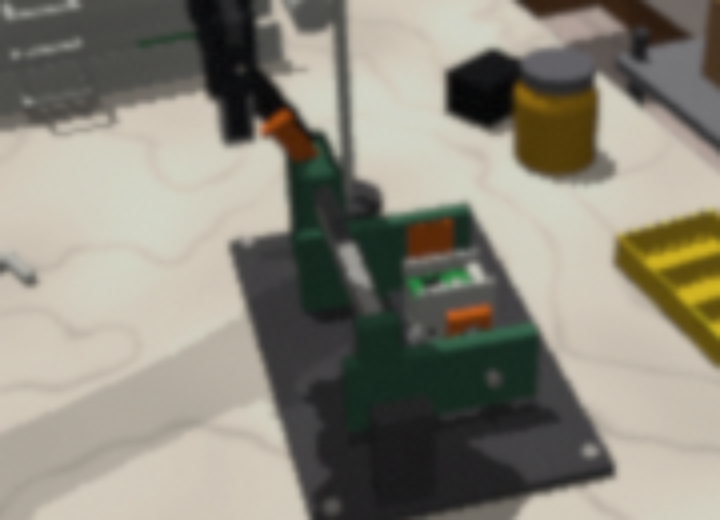

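Bracket stands at clamp (0, 17) mm, square to 0.3°, board side up (side picture, at about (450,290)). Pad orange at (470,320). Next: tilt and move to the trigger.

```bash
python3 -m jog '[{"gripper":0.05,"dx":0,"dy":0,"dz":0,"rx":-1.2,"ry":-7.9,"rz":0},{"gripper":0.05,"dx":0,"dy":0,"dz":0,"rx":-2.35,"ry":-15.8,"rz":0},{"gripper":0.05,"dx":0,"dy":0.01,"dz":0,"rx":-3.5,"ry":-23.7,"rz":0},{"gripper":0.05,"dx":0.005,"dy":0.04,"dz":0,"rx":-4.7,"ry":-31.65,"rz":0},{"gripper":0.05,"dx":0.005,"dy":0.08,"dz":0,"rx":-4.7,"ry":-31.65,"rz":0},{"gripper":0.05,"dx":0.005,"dy":0.12,"dz":0,"rx":-4.7,"ry":-31.65,"rz":0},{"gripper":0.05,"dx":0.005,"dy":0.137,"dz":0,"rx":-4.7,"ry":-31.65,"rz":0},{"gripper":0.05,"dx":0.005,"dy":0.137,"dz":0,"rx":-4.7,"ry":-31.65,"rz":0}]' 20
python3 -m jog '[{"gripper":0.05,"dx":0,"dy":0,"dz":0,"rx":0,"ry":0,"rz":0},{"gripper":0.05,"dx":0,"dy":0,"dz":0,"rx":0,"ry":0,"rz":0}]'
cat > st.py <<'E'
from h import *
from scipy.spatial.transform import Rotation as R
a=np.radians(-8.5); ex=np.array([np.cos(a),np.sin(a),0]); ey=np.array([-np.sin(a),np.cos(a),0]); ez=np.array([0,0,1.])
C=np.stack([ex,ey,ez])
o=get_obs(); M=R.from_quat(np.roll(o["tool_rot"],-1)).as_matrix(); p=C@o["eef_pos"]-[.62,.166,0]
t=np.array([np.sin(.558),0,-np.cos(.558)])
print("clamp p mm",(p*1000).round(1),"tool x",(C@M[:,0]).round(3),"tool y",(C@M[:,1]).round(3),"q",o["q"].round(2),"F",o["contact_force"].round(1),"w",o["gripper_width"]*85)
d=np.array([-.1107,.131,.167])-p; print("to goal clamp",d.round(4),"world",(C.T@d).round(4))
E
python3 st.py
```

```text
t: 9.45
eef_pos: [0.5004, 0.1515, 0.2442]
tool_rot: [-0.035, 0.863, -0.069, -0.499]
contact_force: [-0.3, 0.0, 0.1]
gripper_width: 0.947
t: 9.65
eef_pos: [0.4996, 0.1524, 0.2439]
tool_rot: [-0.034, 0.863, -0.068, -0.5]
contact_force: [-0.6, -0.7, 0.6]
gripper_width: 0.946
clamp p mm [-148.4   58.6  243.9] tool x [ 0.498 -0.009 -0.867] tool y [-0.002 -1.     0.01 ] q [-1.06  0.05  0.45  2.26  0.68  0.55 -2.87] F [-0.6 -0.7  0.6] w 80.43312097828556
to goal clamp [ 0.0377  0.0724 -0.0769] world [ 0.048   0.066  -0.0769]
```

```bash
python3 -m jog '[{"gripper":0.05,"dx":0,"dy":-0.05,"dz":0.02,"rx":0,"ry":0,"rz":0},{"gripper":0.05,"dx":0,"dy":-0.06,"dz":0.02,"rx":-30,"ry":4.5,"rz":52},{"gripper":0.05,"dx":0,"dy":-0.06,"dz":0.02,"rx":-30,"ry":4.5,"rz":52},{"gripper":0.05,"dx":0,"dy":-0.06,"dz":0.02,"rx":-30,"ry":4.5,"rz":52},{"gripper":0.05,"dx":0,"dy":-0.06,"dz":0.02,"rx":-30,"ry":4.5,"rz":52},{"gripper":0.05,"dx":0,"dy":-0.06,"dz":0.02,"rx":-30,"ry":4.5,"rz":52},{"gripper":0.05,"dx":0,"dy":-0.06,"dz":0.02,"rx":-30,"ry":4.5,"rz":52},{"gripper":0.05,"dx":0,"dy":-0.06,"dz":0.02,"rx":-30,"ry":4.5,"rz":52}]'; python3 st.py
```

```text
t: 10.45
eef_pos: [0.5, 0.0887, 0.2641]
tool_rot: [0.406, 0.765, 0.188, -0.463]
contact_force: [-0.6, -0.0, 0.5]
gripper_width: 0.95
clamp p mm [-138.6   -4.3  264.1] tool x [ 0.509 -0.014 -0.861] tool y [ 0.745 -0.495  0.448] q [-1.03 -0.05  0.53  2.3   0.69  0.56 -1.7 ] F [-0.6 -0.   0.5] w 80.7285380973946
to goal clamp [ 0.0279  0.1353 -0.0971] world [ 0.0476  0.1297 -0.0971]
```

```bash
python3 -m jog '[{"gripper":0.05,"dx":0,"dy":0,"dz":0,"rx":-30,"ry":4.5,"rz":52},{"gripper":0.05,"dx":0,"dy":0,"dz":0,"rx":-30,"ry":4.5,"rz":52},{"gripper":0.05,"dx":0,"dy":0,"dz":0,"rx":-30,"ry":4.5,"rz":52},{"gripper":0.05,"dx":0,"dy":0,"dz":0,"rx":-30,"ry":4.5,"rz":52},{"gripper":0.05,"dx":0,"dy":0,"dz":0,"rx":-30,"ry":4.5,"rz":52},{"gripper":0.05,"dx":0,"dy":0,"dz":0,"rx":-30,"ry":4.5,"rz":52},{"gripper":0.05,"dx":0,"dy":0,"dz":0,"rx":-30,"ry":4.5,"rz":52}]'; python3 -m jog '[{"gripper":0.05,"dx":0,"dy":0,"dz":0,"rx":-30,"ry":4.5,"rz":52},{"gripper":0.05,"dx":0,"dy":0,"dz":0,"rx":-30,"ry":4.5,"rz":52},{"gripper":0.05,"dx":0,"dy":0,"dz":0,"rx":-30,"ry":4.5,"rz":52},{"gripper":0.05,"dx":0,"dy":0,"dz":0,"rx":-30,"ry":4.5,"rz":52},{"gripper":0.05,"dx":0,"dy":0,"dz":0,"rx":-30,"ry":4.5,"rz":52},{"gripper":0.05,"dx":0,"dy":0,"dz":0,"rx":-30,"ry":4.5,"rz":52},{"gripper":0.05,"dx":0,"dy":0,"dz":0,"rx":-30,"ry":4.5,"rz":52}]'; python3 st.py
python3 - <<'E'
from st import *
G=np.stack([[np.sin(.5585),0,-np.cos(.5585)],[0,1,0]]); G=np.vstack([G,np.cross(G[0],G[1])]).T
print("rot needed deg world",np.degrees(R.from_matrix(C.T@G@M.T).as_rotvec()).round(2))
E
```

```text
t: 11.15
eef_pos: [0.5, 0.0888, 0.2641]
tool_rot: [0.736, 0.462, 0.394, -0.301]
contact_force: [0.8, 1.1, 0.0]
gripper_width: 0.952
t: 11.85
eef_pos: [0.5, 0.0887, 0.2641]
tool_rot: [0.867, 0.034, 0.494, -0.058]
contact_force: [0.0, 0.4, -0.6]
gripper_width: 0.948
clamp p mm [-138.6   -4.4  264.1] tool x [ 0.51   0.007 -0.86 ] tool y [-0.014  1.     0.   ] q [-1.14 -0.07  0.65  2.31  0.7   0.55  0.41] F [ 0.   0.4 -0.6] w 80.62103660710252
to goal clamp [ 0.0279  0.1354 -0.0971] world [ 0.0476  0.1297 -0.0971]
clamp p mm [-138.6   -4.4  264.1] tool x [ 0.51   0.007 -0.86 ] tool y [-0.014  1.     0.   ] q [-1.14 -0.07  0.65  2.31  0.7   0.55  0.41] F [ 0.   0.4 -0.6] w 80.62103660710252
to goal clamp [ 0.0279  0.1354 -0.0971] world [ 0.0476  0.1297 -0.0971]
rot needed deg world [-0.22 -1.32 -0.77]
```

```bash
python3 -m jog '[{"gripper":0.05,"dx":-0.01,"dy":0.03,"dz":-0.015,"rx":-0.2,"ry":-1.3,"rz":-0.8},{"gripper":0.05,"dx":-0.005,"dy":0.07,"dz":-0.025,"rx":-0.2,"ry":-1.3,"rz":-0.8},{"gripper":0.05,"dx":0,"dy":0.11,"dz":-0.025,"rx":-0.2,"ry":-1.3,"rz":-0.8},{"gripper":0.05,"dx":0.003,"dy":0.1365,"dz":-0.025,"rx":-0.2,"ry":-1.3,"rz":-0.8},{"gripper":0.05,"dx":0.003,"dy":0.1365,"dz":-0.025,"rx":-0.2,"ry":-1.3,"rz":-0.8},{"gripper":0.05,"dx":0.003,"dy":0.1365,"dz":-0.025,"rx":-0.2,"ry":-1.3,"rz":-0.8},{"gripper":0.05,"dx":0.003,"dy":0.1365,"dz":-0.025,"rx":-0.2,"ry":-1.3,"rz":-0.8},{"gripper":0.05,"dx":0.003,"dy":0.1365,"dz":-0.025,"rx":-0.2,"ry":-1.3,"rz":-0.8}]'; python3 st.py
python3 - <<'E'
from h import *
c=read_camera("side"); cv2.imwrite("pics/s5.png",cv2.resize(c["pixels"][90:230,150:310],(686,600)))
E
```

```text
t: 12.65
eef_pos: [0.5028, 0.2256, 0.2387]
tool_rot: [0.872, 0.039, 0.484, -0.066]
contact_force: [0.6, 0.9, -0.7]
gripper_width: 0.946
clamp p mm [-156.   131.5  238.7] tool x [ 0.529  0.001 -0.849] tool y [0.004 1.    0.004] q [-1.25  0.14  0.52  2.22  0.72  0.56  0.1 ] F [ 0.6  0.9 -0.7] w 80.39321200451454
to goal clamp [ 0.0453 -0.0005 -0.0717] world [ 0.0448 -0.0072 -0.0717]
```

View pics/s5.png

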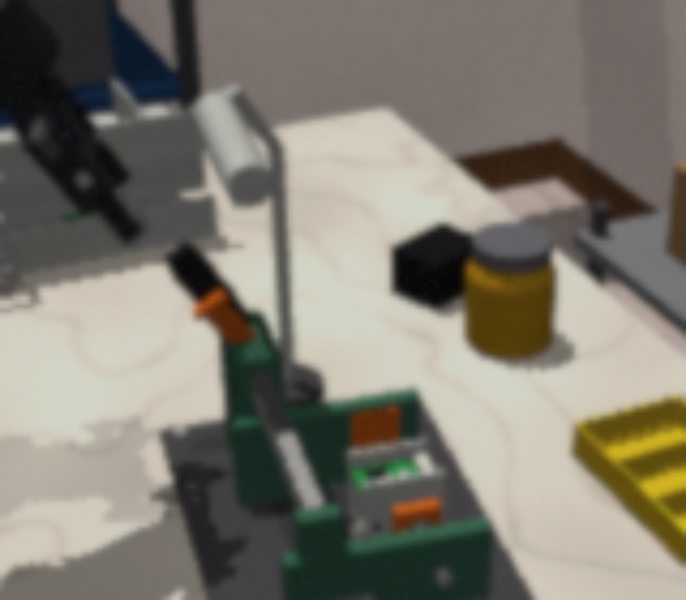

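```bash
python3 -m jog '[{"gripper":0.05,"dx":0.015,"dy":-0.0024,"dz":-0.024,"rx":0,"ry":0,"rz":0},{"gripper":0.05,"dx":0.025,"dy":-0.004,"dz":-0.04,"rx":0,"ry":0,"rz":0},{"gripper":0.05,"dx":0.035,"dy":-0.0056,"dz":-0.056,"rx":0,"ry":0,"rz":0},{"gripper":0.05,"dx":0.045,"dy":-0.0072,"dz":-0.072,"rx":0,"ry":0,"rz":0},{"gripper":0.05,"dx":0.045,"dy":-0.0072,"dz":-0.072,"rx":0,"ry":0,"rz":0},{"gripper":0.05,"dx":0.045,"dy":-0.0072,"dz":-0.072,"rx":0,"ry":0,"rz":0}]'; python3 st.py
python3 - <<'E'
from h import *
c=read_camera("side"); cv2.imwrite("pics/s6.png",cv2.resize(c["pixels"][100:200,150:270],(720,600)))
E
```

```text
t: 13.3
eef_pos: [0.5474, 0.22, 0.1669]
tool_rot: [0.872, 0.038, 0.484, -0.065]
contact_force: [0.2, -0.0, -0.0]
gripper_width: 0.95
clamp p mm [-111.1  132.5  166.9] tool x [ 0.529  0.001 -0.849] tool y [0.002 1.    0.003] q [-1.16  0.35  0.55  2.21  0.75  0.32  0.07] F [ 0.2 -0.  -0. ] w 80.73439302482262
to goal clamp [ 0.0004 -0.0015  0.0001] world [ 0.0002 -0.0016  0.0001]
```

View pics/s6.png

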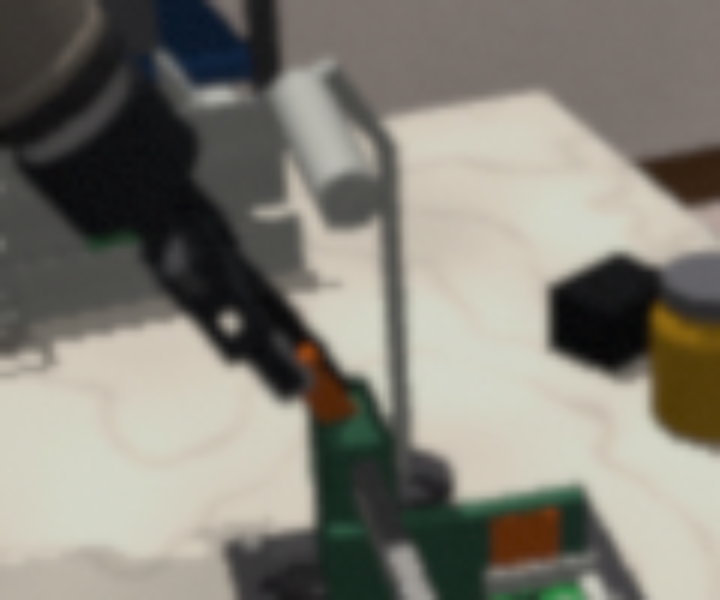

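Run:
```python
from st import *
c=read_camera("side"); K=c["camera_matrix"]; T=np.linalg.inv(c["cam_to_world"])
def pr(q):
    w=C.T@(np.array(q)/1000+[.62,.166,0]); k=T[:3,:3]@w+T[:3,3]; u=K@k; u=u[:2]/u[2]; return (u.round(1),((u-[150,100])*6).round())
for n,q in dict(tip=(-108,84,162),tcpm=(-111,88,167),cross=(-110.7,102,167),hand=(-110.7,141,167),handend=(-125,141,190),headtop=(-80,110,130)).items(): print(n,*pr(q))
W=pts(c); z=W[...,2]; P=W@C.T-[.62,.166,0]
b,g,r=np.moveaxis(c["pixels"].astype(int),-1,0)
for (u,v) in [(198,161),(196,163),(194,158),(203,161),(206,166),(203,165)]: print(u,v,c["pixels"][v,u],(P[v,u]*1000).round(0))
```

```text
clamp p mm [-111.2  133.   167.3] tool x [ 0.529  0.002 -0.848] tool y [0.001 1.    0.004] q [-1.16  0.35  0.55  2.21  0.75  0.32  0.07] F [0.3 0.6 1. ] w 80.76554658434624
to goal clamp [ 0.0005 -0.002  -0.0003] world [ 0.0002 -0.0021 -0.0003]
tip [199.4 164.7] [296. 388.]
tcpm [198.  162.8] [288. 377.]
cross [197.2 160.5] [283. 363.]
hand [194.8 154.6] [269. 327.]
handend [189.5 148.4] [237. 291.]
headtop [207.5 168.5] [345. 411.]
198 161 [28 25 26] [-112.   78.  178.]
196 163 [20 19 19] [-118.   79.  172.]
194 158 [14 14 14] [-122.   80.  189.]
203 161 [10 29 63] [-89. 132. 146.]
206 166 [ 9 39 83] [-85. 108. 141.]
203 165 [ 9 39 83] [-94. 105. 148.]
```

```bash
python3 -m jog '[{"gripper":0.2,"dx":-0.0003,"dy":-0.002,"dz":0,"rx":0,"ry":0,"rz":0},{"gripper":0.4,"dx":-0.0003,"dy":-0.002,"dz":0,"rx":0,"ry":0,"rz":0},{"gripper":0.45,"dx":-0.0003,"dy":-0.002,"dz":0,"rx":0,"ry":0,"rz":0},{"gripper":0.45,"dx":-0.0003,"dy":-0.002,"dz":0,"rx":0,"ry":0,"rz":0},{"gripper":0.45,"dx":-0.0003,"dy":-0.002,"dz":0,"rx":0,"ry":0,"rz":0}]' 20; python3 st.py;  python3 -m jog '[{"gripper":0.52,"dx":0,"dy":0,"dz":0,"rx":0,"ry":0,"rz":0},{"gripper":0.55,"dx":0,"dy":0,"dz":0,"rx":0,"ry":0,"rz":0},{"gripper":0.55,"dx":0,"dy":0,"dz":0,"rx":0,"ry":0,"rz":0},{"gripper":0.55,"dx":0,"dy":0,"dz":0,"rx":0,"ry":0,"rz":0}]'; python3 st.py;python3 -m jog '[{"gripper":0.6,"dx":0,"dy":0,"dz":0,"rx":0,"ry":0,"rz":0},{"gripper":0.6,"dx":0,"dy":0,"dz":0,"rx":0,"ry":0,"rz":0},{"gripper":0.6,"dx":0,"dy":0,"dz":0,"rx":0,"ry":0,"rz":0}]'; python3 st.py
```

```text
t: 13.9
eef_pos: [0.5463, 0.2134, 0.1666]
tool_rot: [0.871, 0.037, 0.484, -0.069]
contact_force: [-8.3, -9.0, 10.3]
gripper_width: 0.553
clamp p mm [-111.3  125.8  166.6] tool x [ 0.528 -0.007 -0.849] tool y [ 0.009  1.    -0.002] q [-1.16  0.34  0.56  2.21  0.75  0.32  0.07] F [-8.3 -9.  10.3] w 46.97600620641734
to goal clamp [0.0006 0.0052 0.0004] world [0.0013 0.0051 0.0004]
t: 14.3
eef_pos: [0.5466, 0.2176, 0.1674]
tool_rot: [0.872, 0.038, 0.484, -0.065]
contact_force: [-8.9, -2.1, 10.5]
gripper_width: 0.453
clamp p mm [-111.5  130.   167.4] tool x [ 0.529  0.001 -0.849] tool y [0.003 1.    0.003] q [-1.16  0.34  0.55  2.21  0.75  0.32  0.07] F [-8.9 -2.1 10.5] w 38.46900193065807
to goal clamp [ 0.0008  0.001  -0.0004] world [ 0.001   0.0009 -0.0004]
t: 14.6
eef_pos: [0.5467, 0.2193, 0.1676]
tool_rot: [0.872, 0.038, 0.484, -0.064]
contact_force: [-9.5, 0.3, 11.6]
gripper_width: 0.41
clamp p mm [-111.7  131.7  167.6] tool x [ 0.529  0.004 -0.848] tool y [0.    1.    0.005] q [-1.16  0.34  0.55  2.21  0.75  0.32  0.07] F [-9.5  0.3 11.6] w 34.81496144772332
to goal clamp [ 0.001  -0.0007 -0.0006] world [ 0.0009 -0.0008 -0.0006]
```

```bash
cat > jaw.py <<'E'
from st import *
for n in ("side","top"):
    c=read_camera(n); P=(pts(c)@C.T-[.62,.166,0])*1000; b,g,r=np.moveaxis(c["pixels"].astype(int),-1,0)
    X,Y,Z=np.moveaxis(P,-1,0)
    m=(X>-35)&(X<34)&(Y>-115)&(Y<0)&(Z>78)&(Z<92); 
    pad=(abs(X)<20)&(Y>-60)&(Y<40)&(Z>50)&(r>g+35)
    mod=(abs(X)<33)&(Y>-20)&(Y<66)&(Z>64)&(Z<76)&~(r>g+25)
    q=lambda m,A:np.percentile(A[m],[3,50,97]).round(1) if m.sum()>4 else None
    print(n,"jaw y",q(m,Y),"pad y",q(pad,Y),"mod y",q(mod,Y),"mod x",q(mod,X))
E
python3 -m jog '[{"gripper":0.3,"dx":0,"dy":0,"dz":0,"rx":0,"ry":0,"rz":0},{"gripper":0.1,"dx":0,"dy":0,"dz":0,"rx":0,"ry":0,"rz":0},{"gripper":0.1,"dx":0,"dy":0,"dz":0,"rx":0,"ry":0,"rz":0},{"gripper":0.1,"dx":0,"dy":0,"dz":0,"rx":0,"ry":0,"rz":0}]'; python3 jaw.py
```

```text
t: 15.0
eef_pos: [0.5474, 0.219, 0.1669]
tool_rot: [0.872, 0.038, 0.484, -0.064]
contact_force: [-0.1, -0.7, -0.4]
gripper_width: 0.898
clamp p mm [-111.   131.5  166.9] tool x [ 0.529  0.003 -0.848] tool y [0.001 1.    0.004] q [-1.16  0.35  0.55  2.21  0.75  0.32  0.07] F [-0.1 -0.7 -0.4] w 76.29721571234649
to goal clamp [ 0.0003 -0.0005  0.0001] world [ 0.0002 -0.0005  0.0001]
side jaw y [-86.7 -82.2 -73.5] pad y [-35.6 -32.3  -6.3] mod y [-9.2 -2.4 36.6] mod x [-26.3   0.3  29.5]
top jaw y [-83.6 -77.1 -70.4] pad y [-31.9 -27.6 -22.6] mod y [-4.9 10.8 39. ] mod x [-28.4   0.4  28.5]
```

```bash
for i in 1 2; do python3 -m jog '[{"gripper":0.3,"dx":0,"dy":0,"dz":0,"rx":0,"ry":0,"rz":0},{"gripper":0.45,"dx":0,"dy":0,"dz":0,"rx":0,"ry":0,"rz":0},{"gripper":0.5,"dx":0,"dy":0,"dz":0,"rx":0,"ry":0,"rz":0},{"gripper":0.55,"dx":0,"dy":0,"dz":0,"rx":0,"ry":0,"rz":0},{"gripper":0.6,"dx":0,"dy":0,"dz":0,"rx":0,"ry":0,"rz":0},{"gripper":0.6,"dx":0,"dy":0,"dz":0,"rx":0,"ry":0,"rz":0},{"gripper":0.6,"dx":0,"dy":0,"dz":0,"rx":0,"ry":0,"rz":0}]' 20 | grep -v rot; python3 -m jog '[{"gripper":0.3,"dx":0,"dy":0,"dz":0,"rx":0,"ry":0,"rz":0},{"gripper":0.1,"dx":0,"dy":0,"dz":0,"rx":0,"ry":0,"rz":0},{"gripper":0.1,"dx":0,"dy":0,"dz":0,"rx":0,"ry":0,"rz":0},{"gripper":0.1,"dx":0,"dy":0,"dz":0,"rx":0,"ry":0,"rz":0}]'| grep -v rot; done; python3 jaw.py
```

```text
t: 15.8
eef_pos: [0.5469, 0.2192, 0.1671]
contact_force: [-8.3, -0.3, 10.5]
gripper_width: 0.412
t: 16.2
eef_pos: [0.5474, 0.219, 0.1668]
contact_force: [-0.7, 0.3, -0.1]
gripper_width: 0.895
t: 16.9
eef_pos: [0.5469, 0.2192, 0.1671]
contact_force: [-8.4, 0.1, 11.0]
gripper_width: 0.414
t: 17.3
eef_pos: [0.5474, 0.219, 0.1668]
contact_force: [-0.5, 0.1, -0.7]
gripper_width: 0.896
clamp p mm [-110.9  131.5  166.8] tool x [ 0.529  0.003 -0.848] tool y [0.001 1.    0.004] q [-1.16  0.35  0.55  2.21  0.75  0.32  0.07] F [-0.5  0.1 -0.7] w 76.1961431191612
to goal clamp [ 0.0002 -0.0005  0.0002] world [ 0.0002 -0.0006  0.0002]
side jaw y [-71.2 -66.6 -58.1] pad y [-19.8 -16.3  -8. ] mod y [-8.  30.4 38.1] mod x [-27.1   0.3  30.2]
top jaw y [-67.4 -61.  -54.4] pad y [-15.7 -12.1  -7.1] mod y [-5.   8.  38.8] mod x [-27.3   2.   28.6]
```

```bash
for i in 1 2 3; do python3 -m jog '[{"gripper":0.3,"dx":0,"dy":0,"dz":0,"rx":0,"ry":0,"rz":0},{"gripper":0.45,"dx":0,"dy":0,"dz":0,"rx":0,"ry":0,"rz":0},{"gripper":0.5,"dx":0,"dy":0,"dz":0,"rx":0,"ry":0,"rz":0},{"gripper":0.55,"dx":0,"dy":0,"dz":0,"rx":0,"ry":0,"rz":0},{"gripper":0.6,"dx":0,"dy":0,"dz":0,"rx":0,"ry":0,"rz":0},{"gripper":0.6,"dx":0,"dy":0,"dz":0,"rx":0,"ry":0,"rz":0},{"gripper":0.6,"dx":0,"dy":0,"dz":0,"rx":0,"ry":0,"rz":0}]' 20 | grep -v rot; python3 -m jog '[{"gripper":0.3,"dx":0,"dy":0,"dz":0,"rx":0,"ry":0,"rz":0},{"gripper":0.1,"dx":0,"dy":0,"dz":0,"rx":0,"ry":0,"rz":0},{"gripper":0.1,"dx":0,"dy":0,"dz":0,"rx":0,"ry":0,"rz":0},{"gripper":0.1,"dx":0,"dy":0,"dz":0,"rx":0,"ry":0,"rz":0}]'| grep width; python3 jaw.py|grep jaw; done; python3 -c "
from h import *
c=read_camera('side'); cv2.imwrite('pics/s7.png',cv2.resize(c['pixels'][150:250,190:310],(720,600)))"
```

```text
t: 18.1
eef_pos: [0.5468, 0.2192, 0.1671]
contact_force: [-9.4, 0.8, 10.8]
gripper_width: 0.411
gripper_width: 0.896
side jaw y [-63.8 -58.7 -49. ] pad y [-14.  -10.2  -1.2] mod y [-2.6 37.2 42.8] mod x [-27.5  -0.1  28.6]
top jaw y [-59.7 -53.5 -46.6] pad y [-9.6 -6.  -1.4] mod y [ 0.2 13.1 44.2] mod x [-27.5   1.3  28.4]
t: 19.3
eef_pos: [0.5468, 0.2192, 0.1671]
contact_force: [-11.3, -0.5, 12.7]
gripper_width: 0.414
gripper_width: 0.9
side jaw y [-55.9 -50.9 -42.3] pad y [-5.7 -1.6  6.2] mod y [ 4.5 45.8 51.4] mod x [-27.   -3.9  28.8]
top jaw y [-51.9 -45.4 -38.7] pad y [-1.6  1.5  6.1] mod y [ 7.6 25.5 52. ] mod x [-28.2   2.4  29.2]
t: 20.5
eef_pos: [0.5468, 0.2192, 0.1671]
contact_force: [-10.1, -0.4, 12.4]
gripper_width: 0.414
gripper_width: 0.902
side jaw y [-48.2 -43.3 -34. ] pad y [ 2.8  5.3 14.6] mod y [12.3 53.3 58.1] mod x [-28.    1.6  30.4]
top jaw y [-43.7 -37.4 -30.8] pad y [ 6.2  9.4 14.1] mod y [15.9 29.7 60.2] mod x [-27.1   1.7  28. ]
```

View pics/s7.png

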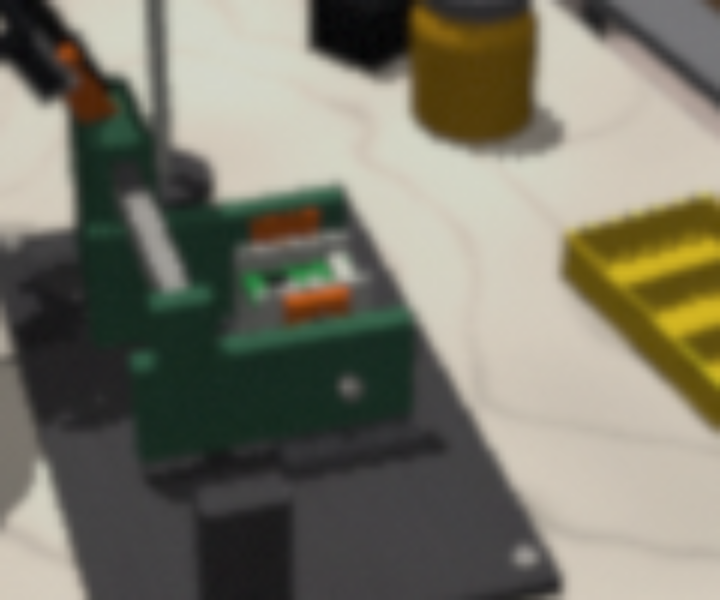

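```bash
python3 -m jog '[{"gripper":0.3,"dx":0.0005,"dy":0.003,"dz":0,"rx":0,"ry":0,"rz":0},{"gripper":0.4,"dx":0.0005,"dy":0.003,"dz":0,"rx":0,"ry":0,"rz":0},{"gripper":0.45,"dx":0.0005,"dy":0.003,"dz":0,"rx":0,"ry":0,"rz":0},{"gripper":0.48,"dx":0.0005,"dy":0.003,"dz":0,"rx":0,"ry":0,"rz":0},{"gripper":0.5,"dx":0.0005,"dy":0.003,"dz":0,"rx":0,"ry":0,"rz":0},{"gripper":0.5,"dx":0.0005,"dy":0.003,"dz":0,"rx":0,"ry":0,"rz":0},{"gripper":0.5,"dx":0.0005,"dy":0.003,"dz":0,"rx":0,"ry":0,"rz":0}]' 20 | grep -v rot; python3 jaw.py; python3 -m jog '[{"gripper":0.55,"dx":-0.0005,"dy":-0.003,"dz":0,"rx":0,"ry":0,"rz":0},{"gripper":0.6,"dx":-0.0005,"dy":-0.003,"dz":0,"rx":0,"ry":0,"rz":0},{"gripper":0.6,"dx":-0.0005,"dy":-0.003,"dz":0,"rx":0,"ry":0,"rz":0},{"gripper":0.6,"dx":-0.0005,"dy":-0.003,"dz":0,"rx":0,"ry":0,"rz":0}]' | grep -v rot; python3 jaw.py
```

```text
t: 21.75
eef_pos: [0.5468, 0.2156, 0.1659]
contact_force: [-7.4, -10.1, 9.2]
gripper_width: 0.499
clamp p mm [-111.1  128.   165.9] tool x [ 0.528 -0.009 -0.849] tool y [ 0.01   1.    -0.004] q [-1.16  0.35  0.55  2.21  0.74  0.33  0.07] F [ -7.4 -10.1   9.2] w 42.441876924300225
to goal clamp [0.0004 0.003  0.0011] world [0.0008 0.0029 0.0011]
side jaw y [-44.6 -39.6 -29.9] pad y [ 4.7  9.3 17.2] mod y [14.8 55.8 64.5] mod x [-27.3   1.7  28.9]
top jaw y [-40.4 -34.2 -27.2] pad y [ 9.1 12.3 17.1] mod y [ 3.4 32.1 62.9] mod x [-27.3  -0.6  26.5]
t: 22.25
eef_pos: [0.547, 0.2192, 0.1667]
contact_force: [-5.4, 0.3, 5.0]
gripper_width: 0.412
clamp p mm [-111.4  131.6  166.7] tool x [ 0.529  0.003 -0.849] tool y [0.001 1.    0.003] q [-1.16  0.35  0.55  2.21  0.75  0.32  0.07] F [-5.4  0.3  5. ] w 34.99717227098233
to goal clamp [ 0.0007 -0.0006  0.0003] world [ 0.0006 -0.0007  0.0003]
side jaw y [-39.4 -35.4 -24.9] pad y [10.3 14.1 21.2] mod y [21.5 60.6 65.6] mod x [-26.6  -1.5  30.1]
top jaw y [-36.  -29.4 -22.7] pad y [14.4 17.5 22.4] mod y [ 0.9 27.6 65.9] mod x [-27.6   0.6  27.8]
```

```bash
python3 -m jog '[{"gripper":0.3,"dx":0,"dy":0,"dz":0,"rx":0,"ry":0,"rz":0},{"gripper":0.1,"dx":0,"dy":0,"dz":0,"rx":0,"ry":0,"rz":0},{"gripper":0.1,"dx":0,"dy":0,"dz":0,"rx":0,"ry":0,"rz":0},{"gripper":0.1,"dx":0,"dy":0,"dz":0,"rx":0,"ry":0,"rz":0},{"gripper":0.3,"dx":0,"dy":0,"dz":0,"rx":0,"ry":0,"rz":0},{"gripper":0.4,"dx":0,"dy":0,"dz":0,"rx":0,"ry":0,"rz":0},{"gripper":0.45,"dx":0,"dy":0,"dz":0,"rx":0,"ry":0,"rz":0},{"gripper":0.47,"dx":0,"dy":0,"dz":0,"rx":0,"ry":0,"rz":0},{"gripper":0.5,"dx":0,"dy":0,"dz":0,"rx":0,"ry":0,"rz":0},{"gripper":0.5,"dx":0,"dy":0,"dz":0,"rx":0,"ry":0,"rz":0}]' 20 | grep -v rot; python3 jaw.py; python3 -m jog '[{"gripper":0.55,"dx":0,"dy":0,"dz":0,"rx":0,"ry":0,"rz":0},{"gripper":0.6,"dx":0,"dy":0,"dz":0,"rx":0,"ry":0,"rz":0},{"gripper":0.6,"dx":0,"dy":0,"dz":0,"rx":0,"ry":0,"rz":0},{"gripper":0.6,"dx":0,"dy":0,"dz":0,"rx":0,"ry":0,"rz":0}]' | grep -v rot; python3 jaw.py; python3 -m jog '[{"gripper":0.3,"dx":0,"dy":0,"dz":0,"rx":0,"ry":0,"rz":0},{"gripper":0.1,"dx":0,"dy":0,"dz":0,"rx":0,"ry":0,"rz":0},{"gripper":0.1,"dx":0,"dy":0,"dz":0,"rx":0,"ry":0,"rz":0},{"gripper":0.1,"dx":0,"dy":0,"dz":0,"rx":0,"ry":0,"rz":0}]' | grep width;  python3 jaw.py
```

```text
t: 23.35
eef_pos: [0.5466, 0.2154, 0.1665]
contact_force: [-9.1, -6.3, 11.3]
gripper_width: 0.501
clamp p mm [-111.3  127.9  166.5] tool x [ 0.528 -0.003 -0.849] tool y [ 0.006  1.    -0.   ] q [-1.16  0.34  0.56  2.21  0.75  0.32  0.07] F [-9.1 -6.3 11.3] w 42.61910591812179
to goal clamp [0.0006 0.0031 0.0005] world [0.001  0.003  0.0005]
side jaw y [-36.4 -30.8 -22.1] pad y [12.9 16.6 24.7] mod y [23.  29.1 65.7] mod x [-26.3   1.4  30.1]
top jaw y [-32.7 -26.4 -19.4] pad y [16.7 20.5 25. ] mod y [26.5 29.1 60.9] mod x [-27.    4.1  28.5]
t: 23.85
eef_pos: [0.5468, 0.2192, 0.1672]
contact_force: [-10.6, 0.6, 13.5]
gripper_width: 0.407
clamp p mm [-111.6  131.6  167.2] tool x [ 0.529  0.003 -0.849] tool y [0.001 1.    0.004] q [-1.16  0.34  0.55  2.21  0.75  0.32  0.07] F [-10.6   0.6  13.5] w 34.637074410625445
to goal clamp [ 0.0009 -0.0006 -0.0002] world [ 0.0008 -0.0007 -0.0002]
side jaw y [-32.  -27.2 -18. ] pad y [14.6 18.4 24.3] mod y [23.3 29.8 65.8] mod x [-27.7   4.4  30.5]
top jaw y [-28.1 -21.7 -14.8] pad y [17.5 20.8 26. ] mod y [27.6 29.6 45.5] mod x [-27.3  -1.5  26.6]
gripper_width: 0.899
clamp p mm [-110.9  131.5  166.8] tool x [ 0.529  0.003 -0.848] tool y [0.001 1.    0.004] q [-1.16  0.35  0.55  2.21  0.75  0.32  0.07] F [ 0.1  0.3 -0.7] w 76.44175767059782
to goal clamp [ 0.0002 -0.0005  0.0002] world [ 0.0002 -0.0006  0.0002]
side jaw y [-31.9 -27.8 -18.3] pad y [14.4 17.8 23.9] mod y [24.3 29.  65.6] mod x [-28.4   1.7  30.8]
top jaw y [-28.1 -21.8 -14.7] pad y [17.8 20.4 25.8] mod y [21.8 29.6 53.2] mod x [-26.9   3.9  27.5]
```

```bash
python3 -m jog '[{"gripper":0.3,"dx":0,"dy":0,"dz":0,"rx":0,"ry":0,"rz":0},{"gripper":0.4,"dx":0,"dy":0,"dz":0,"rx":0,"ry":0,"rz":0},{"gripper":0.45,"dx":0,"dy":0,"dz":0,"rx":0,"ry":0,"rz":0},{"gripper":0.47,"dx":0,"dy":0,"dz":0,"rx":0,"ry":0,"rz":0},{"gripper":0.5,"dx":0,"dy":0,"dz":0,"rx":0,"ry":0,"rz":0},{"gripper":0.53,"dx":0,"dy":0,"dz":0,"rx":0,"ry":0,"rz":0},{"gripper":0.53,"dx":0,"dy":0,"dz":0,"rx":0,"ry":0,"rz":0},{"gripper":0.53,"dx":0,"dy":0,"dz":0,"rx":0,"ry":0,"rz":0}]' 20 | grep -v rot; python3 jaw.py
```

```text
t: 25.25
eef_pos: [0.5465, 0.2166, 0.1668]
contact_force: [-10.4, -4.7, 13.7]
gripper_width: 0.47
clamp p mm [-111.5  129.   166.8] tool x [ 0.529 -0.001 -0.849] tool y [0.004 1.    0.001] q [-1.16  0.34  0.56  2.21  0.75  0.32  0.07] F [-10.4  -4.7  13.7] w 39.96431467523882
to goal clamp [0.0008 0.002  0.0002] world [0.0011 0.0018 0.0002]
side jaw y [-28.1 -23.1 -12.8] pad y [13.9 17.8 25.7] mod y [21.9 29.  65. ] mod x [-28.3   3.2  30.8]
top jaw y [-23.6 -17.6 -10.3] pad y [17.6 20.5 25.7] mod y [ 8.9 29.8 49. ] mod x [-26.6   3.6  27.4]
```

```bash
python3 -m jog '[{"gripper":0.55,"dx":0,"dy":0,"dz":0,"rx":0,"ry":0,"rz":0},{"gripper":0.55,"dx":0,"dy":0,"dz":0,"rx":0,"ry":0,"rz":0},{"gripper":0.55,"dx":0,"dy":0,"dz":0,"rx":0,"ry":0,"rz":0}]' 20 | grep -v rot; python3 jaw.py|grep jaw;  python3 -m jog '[{"gripper":0.3,"dx":0,"dy":0,"dz":0,"rx":0,"ry":0,"rz":0},{"gripper":0.1,"dx":0,"dy":0,"dz":0,"rx":0,"ry":0,"rz":0},{"gripper":0.05,"dx":0,"dy":0,"dz":0,"rx":0,"ry":0,"rz":0},{"gripper":0.05,"dx":0,"dy":0,"dz":0,"rx":0,"ry":0,"rz":0}]' | grep -v rot;  python3 jaw.py
```

```text
t: 25.65
eef_pos: [0.5466, 0.2175, 0.167]
contact_force: [-12.6, -3.1, 15.1]
gripper_width: 0.452
side jaw y [-26.6 -21.5 -11.9] pad y [14.3 16.6 27. ] mod y [25.1 29.9 65.4] mod x [-27.9   2.3  31. ]
top jaw y [-22.8 -16.2  -9.8] pad y [17.3 20.5 26. ] mod y [ 1.4 29.7 51.5] mod x [-26.9   0.8  26.4]
t: 26.15
eef_pos: [0.5474, 0.2192, 0.1668]
contact_force: [0.4, 0.1, -0.6]
gripper_width: 0.948
clamp p mm [-111.   131.7  166.8] tool x [ 0.529  0.003 -0.848] tool y [0.    1.    0.004] q [-1.16  0.35  0.55  2.21  0.75  0.32  0.07] F [ 0.4  0.1 -0.6] w 80.56059795188058
to goal clamp [ 0.0003 -0.0007  0.0002] world [ 0.0002 -0.0007  0.0002]
side jaw y [-27.  -21.2 -13.1] pad y [14.2 18.6 25. ] mod y [17.  29.4 65.6] mod x [-28.5   0.2  30.6]
top jaw y [-22.7 -16.4  -9.7] pad y [17.5 20.7 25.8] mod y [27.1 29.9 52.7] mod x [-26.6   2.5  26.3]
```

```bash
python3 -m jog '[{"gripper":0.05,"dx":-0.01,"dy":0.0016,"dz":0.016,"rx":0,"ry":0,"rz":0},{"gripper":0.05,"dx":-0.02,"dy":0.0032,"dz":0.032,"rx":0,"ry":0,"rz":0},{"gripper":0.05,"dx":-0.035,"dy":0.0056,"dz":0.056,"rx":0,"ry":0,"rz":0},{"gripper":0.05,"dx":-0.047,"dy":0.0075,"dz":0.075,"rx":0,"ry":0,"rz":0},{"gripper":0.05,"dx":-0.05,"dy":-0.02,"dz":0.08,"rx":0,"ry":0,"rz":0},{"gripper":0.05,"dx":-0.05,"dy":-0.06,"dz":0.08,"rx":0,"ry":0,"rz":0},{"gripper":0.05,"dx":-0.05,"dy":-0.1,"dz":0.08,"rx":0,"ry":0,"rz":0},{"gripper":0.05,"dx":-0.05,"dy":-0.1,"dz":0.08,"rx":0,"ry":0,"rz":0}]' | grep -v rot; python3 jaw.py
python3 - <<'E'
from h import *
a=read_camera("side"); b=read_camera("top")
cv2.imwrite("pics/f.png",np.hstack([cv2.resize(a["pixels"][120:270,180:330],(400,400)),cv2.resize(b["pixels"][130:250,120:240],(400,400))]))
E
```

```text
t: 27.05
eef_pos: [0.4963, 0.1129, 0.246]
contact_force: [0.3, -0.0, -0.4]
gripper_width: 0.95
clamp p mm [-145.9   19.   246. ] tool x [ 0.527 -0.002 -0.85 ] tool y [0.009 1.    0.003] q [-1.16 -0.01  0.61  2.33  0.79  0.51  0.23] F [ 0.3 -0.  -0.4] w 80.79242264991767
to goal clamp [ 0.0352  0.112  -0.079 ] world [ 0.0513  0.1056 -0.079 ]
side jaw y [-26.9 -21.4 -12.4] pad y [13.4 18.8 24. ] mod y [24.  30.2 65.8] mod x [-26.8   2.5  31. ]
top jaw y [-22.7 -16.6  -9.7] pad y [17.7 20.7 26.1] mod y [ 4.  29.6 56. ] mod x [-26.7  -1.5  27.4]
```

View pics/f.png

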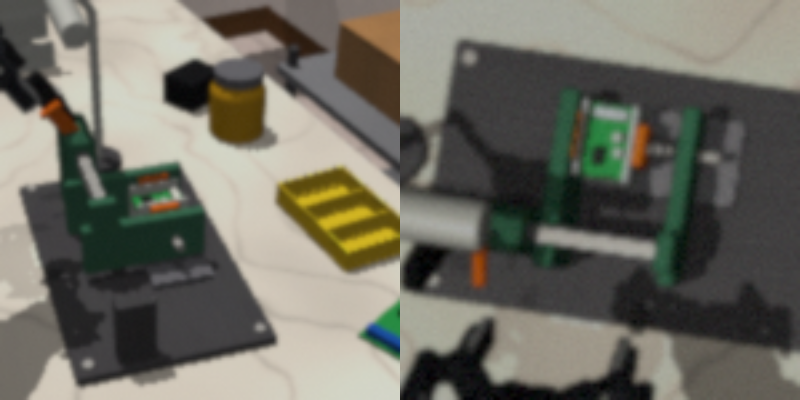

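```bash
python3 -c "
from station import *
print(hand_in(), get_obs()['t'])"
```

```text
the job is handed in; nothing more can be done
the job is handed in; nothing more can be done
```

The bracket with the green board is clamped against the fixed jaw, and I handed the job in at about 27 s with the gripper clear of everything. No verdict came back.

- **Placing:** I set the bracket upright on the bed between the jaws. The camera put it 0 mm off in x and 0.3° off square.
- **Squeezing:** I made eight full trigger squeezes and one last partial one, opening the gripper each time so the trigger could spring back. The full squeezes moved the jaw about 8 mm each.
- **Stopping point:** I cut the last squeeze short at about 38 mm, before the trigger was home. By then the pad had stopped moving and only its spring was compressing.

**Last checks:**
- **Holding:** the jaw and pad stayed put after I let go and backed away. The force on the tool read about zero. The bracket stands upright, and nothing else in the final pictures (cropped around the clamp) had visibly moved.
- **Grip force:** I worked this out from the spring compression. It came to about 8 N from the pad's shift relative to the jaw, and about 10 N from the nominal dimensions. The two disagree, but both lie between the 5 N that counts as firm and the 18 N that bends the bracket.
- **Trigger force:** I could not read it cleanly at the end of a stroke. The wrist force also includes the finger on the handle and a push along the tool, and the gripper's lowest grip setting is 20 N. I stopped by jaw travel and spring compression, so the 14 N limit was not tested directly.

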